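# Charge the ball polisher and hold its run plunger in the green

### The arm

A 7-joint arm with a two-finger parallel gripper is mounted at the origin on the work surface. World frame = base frame: x ahead of the robot, y to its left, z up, the work surface at z = 0. Lengths are in m, angles in degrees, forces in N, time in s.
With the tool pointing down it reaches from about 0.425 to 0.875 m from the base axis. Payload 4.7 kg.
Tool frame: the origin (TCP) lies at the very end of the fingers, on their centre line; the grasp point (between the pads) lies 19 mm behind it; x points along the fingers, z is the direction in which the jaws open and shut, and the axes are right-handed (so a half turn about x gives the same grasp; the last joint's range is limited). The gripper opens to 87 mm and grips with 3 to 60 N. Pads are 19 mm wide; open, the fingers measure 117 mm over their backs; the gripper's body (75 mm by 190 mm) begins 51 mm behind the grasp point.
Start: joints at [-76.14, 18.392, -4.016, 83.108, 1.295, 78.541, -3.26], TCP at [0.147, 0.633, 0.223] pointing down, gripper open.
Joint ranges: [-163.93, 163.93], [-17.29, 119.83], [-79.2, 71.16], [3.27, 140.29], [-89.18, 269.18], [5.43, 117.66], [-154.24, 154.24]. Speed limits (degrees/s): [147.25, 147.25, 180, 180, 180, 180, 180].

### API

Orientations are given as [roll, pitch, yaw] about the fixed x, y, z axes, in that order (R = Rz(yaw) Ry(pitch) Rx(roll)).
In Python, from cell import env gives the robot as it stands. The module is installed in compiled form; this text tells all that it offers.
- The arm moves only by the tool drive_tool, never from a script. Its argument "increments" is a list of rows, each a list of 2 entries, a list of its own where there are three numbers: the shift along the tool's x, y, z scaled (see below), then the turn, a rotation vector about the tool's x, y, z scaled (see below). In form: [[[dx, dy, dz], [wx, wy, wz]], ...]. A call has 1 to 10 rows; each row shifts and turns the commanded pose from where the row before left it, along the tool's axes as they then stand; what a row does not reach is not made up. The controller multiplies each number of a shift by 0.04 m and each number of a turn by 120 degrees. A row lasts 1/10 s, in which the tool goes at most 50 mm and 8.59 degrees, less where a joint would pass 70% of its speed; a pose out of reach is approached as far as the arm can. A call with a number of a shift or a turn outside -1 to 1 is refused whole. A call with a gripper value outside its range is refused whole. "hand" is the gripper's target within -1 to 1 (fully open at 1, half-way at 0, shut at -1), set as the call begins (left out, the last holds). The fingers move at their own pace and stop on an object; "squeeze" is the grip in N (left out, the last holds). Time passes only in rows, so rows that do not move let the fingers close. It gives the time, the measured TCP pose, the force and the opening at its end, in the units of the state.
- env.get_obs(): the state, without advancing time (a new reading comes with each control period).
- env.read_camera(name): name is "side" or "top"; returns a dict with "frame" (420x560x3 uint8, red, green, blue), "fx", "fy", "cx", "cy" (pixels), "R" (3x3) and "t" (3): a world point X has camera coordinates R X + t. Camera axes: x right, y down, z forward; pixel columns grow to the right and rows downward; lengths in m; the calibration is good to about 2 mm. A picture is of the moment at which its call begins. There is no depth.
- env.sign_off(): hands the job in, once; it reports no verdict.
The state is a dict: "time_s": time; "qpos": joint angles; "joint_velocities": joint speeds; "effort": joint torques, N m; "tool_pos": TCP position; "tool_rot": TCP orientation; "force": force on the tool from outside, world axes, zero at the start; "wrist_torque": the same for the moment, N m; "grip_width": finger opening in m.
Only numpy, scipy, OpenCV 4.12 (cv2) and the standard library are available. Lean on these libraries where they do the work, as an engineer would, in place of code of your own. Each camera call takes 0.05 s, during which the arm holds its last target.

### The job

Pick up the scoop and pour all five steel balls through the orange funnel into the clear tube of the polisher, then set the scoop back down upright on the table and let go of it. Only then press the black run plunger on the yellow control box down until its pointer is in the green, never into the red, and keep it there: finish while still holding it pressed in the green. Leave the jar, cup, spray can, nippers and phone where they are.

Things in the scene. Friction and masses are not known exactly. Their poses are not given: they have to be found in the camera images.
- polisher: Ball polisher, fixed: grey base 120 x 120 mm, 32 high, with an upright clear tube at its centre (outer diameter 44, inner 38, top 102 mm above the table) and an orange funnel fixed on the tube's mouth. Origin: on the table under the centre, z up. Yaw varies but does not matter.
- tube_floor (a point): Centre of the tube's inner floor, 36 mm above the table.
- funnel_mouth (a point): Centre of the funnel's rim plane, 166 mm above the table. Outer rim diameter 130 mm, inner 124; upright collar for 18 mm, then a cone 41 mm deep down to a throat of 36 mm inner diameter that opens into the tube.
- control_box: Yellow box, 100 x 100 x 48 mm high, fixed, with the round black spring-loaded run plunger on top. Beside it, 40 mm from its axis along the box's +y, a thin colour scale 12 mm wide, 4 thick, up to 90 mm above the table: white at the top, then green, then red. Origin: on the table under the centre; z up.
- run_plunger (a joint): Travel of the black plunger straight down, m: 0 released, 0.026 at its stop. Its thin black pointer moves down the scale: white to 0.008, green 0.008 to 0.017, red beyond. Spring: about 2 N starts it, 5.5 N holds mid-green, 9.5 N at the stop; let go, it springs back up.
- plunger_top (a point): Centre of the plunger's flat top: a disc of 48 mm diameter, 12 mm thick. 92 mm above the table when released; moves down with the plunger.
- scoop: Aluminium scoop, 100 g, black handle. Origin: bowl's underside, on the table when standing; x out of the open front, z up. Bowl: x -40 to 44 mm, 58 wide, 30 high, walls 4; the floor's last 25 mm rises 21 degrees to the lip, so balls stay in until the nose tips down more. Handle: x -40 to -153, 18 wide, 26 to 46 mm above the underside; foot at its end.
- scoop_grip (a point): Middle of the handle: scoop frame (-95, 0, 36) mm.
- scoop_lip (a point): Middle of the upper edge of the front lip: scoop frame (44, 0, 13) mm.
- ball0_center (a point): Centre of steel ball 1 of 5: 14 mm diameter, 11 g, loose in the scoop's bowl at the start.
- ball1_center (a point): Centre of steel ball 2 of 5: 14 mm diameter, 11 g, loose in the scoop's bowl at the start.
- ball2_center (a point): Centre of steel ball 3 of 5: 14 mm diameter, 11 g, loose in the scoop's bowl at the start.
- ball3_center (a point): Centre of steel ball 4 of 5: 14 mm diameter, 11 g, loose in the scoop's bowl at the start.
- ball4_center (a point): Centre of steel ball 5 of 5: 14 mm diameter, 11 g, loose in the scoop's bowl at the start.
- flock_jar: Bystander: small green glass jar with red cap, 32 mm diameter, 52 mm high, standing between the polisher and the control box, a little beyond. Origin under its centre.
- paper_cup: Bystander: empty paper cup, 72 mm diameter, 90 mm high, at the far right. Origin under its centre.
- spray_can: Bystander: white spray can, 64 mm diameter, 190 mm high, at the near right. Origin under its centre.
- nippers: Bystander: sprue nippers with green and grey handles, 140 mm long, 16 mm high, lying at the left. Origin near the pivot, on the table.
- phone: Bystander: black phone, 150 x 72 x 9 mm, lying at the far left. Origin under its centre.
There are look-alikes about, which are no part of the job. Of the things that look like the control_box, take the one that is farthest to the robot's left at the start. What is shaped like the scoop but purple is not meant.

How it is judged (in metres and radians):
On the way, in this order (a step that is already met when the one before it is completed fails the run):
1. all five balls lie in the tube (horizontal distance between each of ball0_center, ball1_center, ball2_center, ball3_center, ball4_center and tube_floor below 0.019 m and z of ball0_center in the frame of tube_floor between 0 and 0.05 m and z of ball1_center in the frame of tube_floor between 0 and 0.05 m and z of ball2_center in the frame of tube_floor between 0 and 0.05 m and z of ball3_center in the frame of tube_floor between 0 and 0.05 m and z of ball4_center in the frame of tube_floor between 0 and 0.05 m), for 0.2 s.
2. the scoop stands upright on the table, let go (height (world z) of scoop below 0.008 m and angle between scoop's own z axis and vertical below 0.12 rad and contact force between each of the arm, the fingers and scoop below 0.1 N and linear speed of scoop below 0.03 m/s), for 0.2 s.
3. the robot holds the plunger in the green for a second (value of joint run_plunger between 0.0075 and 0.0175 m and contact force between any of the fingers, the arm and control_box above 1.5 N), for 1 s.
At the end, for the whole second after the job is handed in: All five balls are in the tube (within 19 mm of its axis, under 50 mm above its floor); the scoop stands on the table, upright within 0.12 rad, not touched by the robot; the robot presses the plunger (over 1.5 N) and holds it between 7.5 and 17.5 mm of travel (all of step 1 and all of step 2 and all of step 3); the arm keeps its last pose, push and grip.
It fails at once if the plunger is pressed into the red (more than 18.5 mm) (value of joint run_plunger above 0.0185 m).
It fails at once if the plunger is pressed (more than 5 mm) before all five balls are in the tube and the scoop is down and let go (value of joint run_plunger above 0.005 m and not (horizontal distance between each of ball0_center, ball1_center, ball2_center, ball3_center, ball4_center and tube_floor below 0.019 m and z of ball0_center in the frame of tube_floor between 0 and 0.05 m and z of ball1_center in the frame of tube_floor between 0 and 0.05 m and z of ball2_center in the frame of tube_floor between 0 and 0.05 m and z of ball3_center in the frame of tube_floor between 0 and 0.05 m and z of ball4_center in the frame of tube_floor between 0 and 0.05 m and height (world z) of scoop below 0.008 m and angle between scoop's own z axis and vertical below 0.12 rad and contact force between each of the arm, the fingers and scoop below 0.1 N)).
It fails at once if a bystander is moved by more than 25 mm or knocked over (distance of any of flock_jar, paper_cup, spray_can, nippers, phone from where it was at the start of the episode above 0.025 m or angle between any of flock_jar, paper_cup, spray_can's own z axis and vertical above 0.5 rad).
It also fails if it takes over 72 s, if anything falls off the work surface, if the arm or the gripper's body presses on something with over 40 N, if the wrist force passes 120 N, or if a joint passes its speed limit or range.

## Working session

There is one attempt and no reset: what is moved stays moved. The work goes in short steps, Python scripts to look and compute and a tool call to move; the robot and the scene stay as the last step left them, time stands still between calls to the robot, and variables do not carry over. Pictures are saved under pics/ and viewed, and the job is handed in when it is done.

Besides the shell and the picture viewer there is one more tool, called after ">>>" by a JSON object that holds its "fn" and its "kwargs". drive_tool: Moves the arm, as the interface text tells. Shifts and turns lie within -1 to 1; 1 stands for 0.04 m of shift or 120 degrees of turn. Its arguments: {"type":"object","properties":{"increments":{"type":"array"},"hand":{"type":"number"},"squeeze":{"type":"number"}},"required":["increments"]}

```bash
mkdir -p pics; cat > h.py <<'E'
import numpy as np, cv2
from cell import env
def snap(n,tag):
    c=env.read_camera(n); cv2.imwrite(f'pics/{tag}.png',cv2.cvtColor(c['frame'],cv2.COLOR_RGB2BGR))
    c['K']=np.array([[c['fx'],0,c['cx']],[0,c['fy'],c['cy']],[0,0,1]]); c['R']=np.array(c['R']);c['t']=np.array(c['t']); return c
def ray(c,u,v):
    d=c['R'].T@np.array([(u-c['cx'])/c['fx'],(v-c['cy'])/c['fy'],1]); return -c['R'].T@c['t'],d
def onz(c,u,v,z):
    o,d=ray(c,u,v); return o+d*(z-o[2])/d[2]
def proj(c,X):
    p=c['R']@np.array(X)+c['t']; return np.array([c['fx']*p[0]/p[2]+c['cx'],c['fy']*p[1]/p[2]+c['cy']])
def tri(c1,p1,c2,p2):
    o1,d1=ray(c1,*p1);o2,d2=ray(c2,*p2)
    s=np.linalg.lstsq(np.c_[d1,-d2],o2-o1,rcond=None)[0]
    a=o1+s[0]*d1;b=o2+s[1]*d2; return (a+b)/2,np.linalg.norm(a-b)
E
python3 - <<'E'
from h import *
import pickle
a=snap('top','top0');b=snap('side','side0')
pickle.dump((a,b),open('c0.pkl','wb'))
for c in(a,b): print(-c['R'].T@c['t'],c['fx'],c['R'][2])
print(env.get_obs())
E
```

```text
[ 0.24810863 -0.00702731  1.29663983] 414.09974461378056 [ 0.14061094 -0.01858698 -0.98989044]
[-0.0579398  -0.54497386  0.99152513] 421.961267428116 [ 0.4192468   0.48592021 -0.76688569]
{'time_s': 0.1, 'qpos': array([-76.139076  ,  18.43349813,  -4.01416069,  83.16693755,
         1.2951567 ,  78.54002955,  -3.25908532]), 'joint_velocities': array([ 0.04364336, -0.1238512 , -0.01172119, -0.03605395,  0.03289203,
       -0.07745923,  0.07092922]), 'effort': array([-2.57110596e-04, -4.92560220e+01, -4.05910397e-01, -3.13407576e+01,
       -6.41729962e-02,  3.92962026e-02,  5.62784601e-05]), 'tool_pos': array([0.14675921, 0.63272154, 0.22159412]), 'tool_rot': array([-176.4146343 ,   89.90457944,  -99.46634027]), 'force': array([-0.15798912,  0.64834617,  0.28939138]), 'wrist_torque': array([ 0.00099302, -0.04682306,  0.07005901]), 'grip_width': 0.08687301719234852}
```

View pics/top0.png

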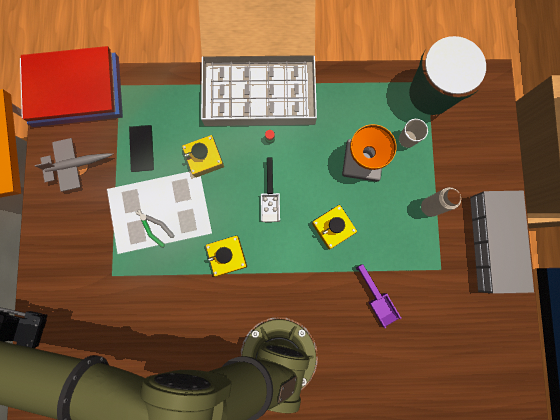

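View pics/side0.png

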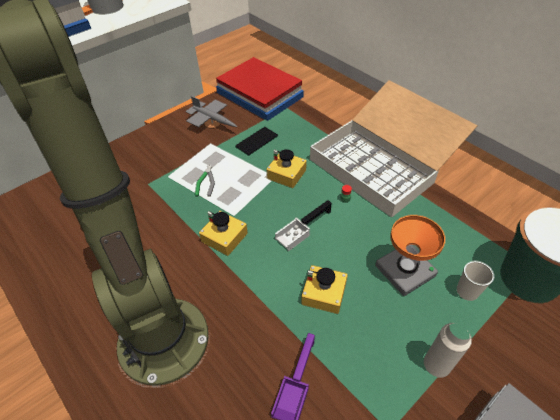

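Top view: the polisher funnel is at about (372,147). The real scoop has its bowl at (270,208) and its handle end at (269,160). There are yellow boxes at (204,152), (225,255) and (334,227), and a purple look-alike scoop. The side view agrees. Next I'll measure positions.

```bash
python3 - <<'E'
from h import *
import pickle
a,b=pickle.load(open('c0.pkl','rb'))
def blobs(c,lo,hi,mn=30):
    h=cv2.cvtColor(c['frame'],cv2.COLOR_RGB2HSV); m=cv2.inRange(h,lo,hi)
    n,l,s,ce=cv2.connectedComponentsWithStats(m)
    return [(ce[i].round(1),s[i].tolist()) for i in range(1,n) if s[i,4]>mn],l
for nm,c in(('top',a),('side',b)):
    print(nm)
    print('yellow');[print(x) for x in blobs(c,(22,150,120),(32,255,255),100)[0]]
    print('orange');[print(x) for x in blobs(c,(6,200,120),(16,255,255),300)[0]]
    print('dark');[print(x, onz(c,*x[0],.092).round(3)) for x in blobs(c,(0,0,0),(180,255,45),60)[0] if x[1][4]<1500]
    print('red');[print(x) for x in blobs(c,(0,180,100),(4,255,255),20)[0]]
def crop(c,n,x0,x1,y0,y1,k):
    f=c['frame'][y0:y1,x0:x1]; cv2.imwrite(f'pics/{n}.png',cv2.cvtColor(cv2.resize(f,None,fx=k,fy=k,interpolation=cv2.INTER_CUBIC),cv2.COLOR_RGB2BGR))
crop(a,'ct',180,440,115,245,3)
crop(b,'cs',260,480,140,310,3)
E
```

```text
top
yellow
(array([203.6, 154.8]), [182, 135, 40, 39, 629])
(array([334.5, 226.4]), [313, 205, 44, 43, 768])
(array([226.2, 255.5]), [206, 236, 40, 40, 812])
orange
(array([  8.2, 110.8]), [0, 89, 16, 47, 314])
(array([372.9, 146.6]), [351, 127, 44, 43, 1274])
dark
(array([429.5,  95.3]), [410, 58, 63, 57, 1220]) [ 0.78  -0.481  0.092]
(array([139.9, 138.3]), [130, 126, 22, 31, 535]) [0.655 0.403 0.092]
(array([276.8, 353.1]), [248, 336, 62, 74, 836]) [0.025 0.002 0.092]
red
(array([65.6, 82.3]), [21, 46, 91, 73, 5625])
(array([269.3, 133.8]), [266, 130, 8, 9, 56])
side
yellow
(array([288.1, 167. ]), [269, 156, 37, 22, 343])
(array([224., 231.]), [200, 216, 46, 30, 526])
(array([327.4, 289.7]), [302, 271, 45, 34, 680])
orange
dark
(array([38.2, 71.3]), [9, 53, 55, 32, 667]) [0.221 1.272 0.092]
(array([85., 98.]), [75, 90, 20, 23, 145]) [0.278 0.967 0.092]
(array([ 25.6, 114.2]), [18, 107, 14, 22, 144]) [0.078 1.019 0.092]
(array([256.2, 140.6]), [236, 127, 41, 28, 520]) [0.588 0.343 0.092]
(array([286. , 154.9]), [279, 150, 15, 12, 124]) [0.613 0.223 0.092]
(array([102.4, 197.7]), [62, 177, 68, 37, 324]) [0.094 0.451 0.092]
(array([317.4, 212. ]), [302, 201, 29, 23, 252]) [ 0.517 -0.016  0.092]
(array([220.5, 218.9]), [212, 212, 17, 15, 190]) [0.301 0.15  0.092]
(array([517.8, 262.1]), [501, 224, 44, 69, 1221]) [ 0.772 -0.479  0.092]
(array([405.5, 267.5]), [397, 257, 21, 17, 81]) [ 0.55  -0.298  0.092]
(array([325.4, 276.3]), [317, 268, 18, 18, 249]) [ 0.383 -0.18   0.092]
(array([176.7, 314.9]), [169, 301, 14, 24, 116]) [ 0.05  -0.019  0.092]
(array([147.4, 343.8]), [123, 317, 63, 39, 331]) [-0.037 -0.035  0.092]
red
(array([259. ,  80.1]), [217, 57, 85, 47, 2049])
(array([346.6, 189. ]), [343, 185, 8, 9, 57])
```

View pics/ct.png

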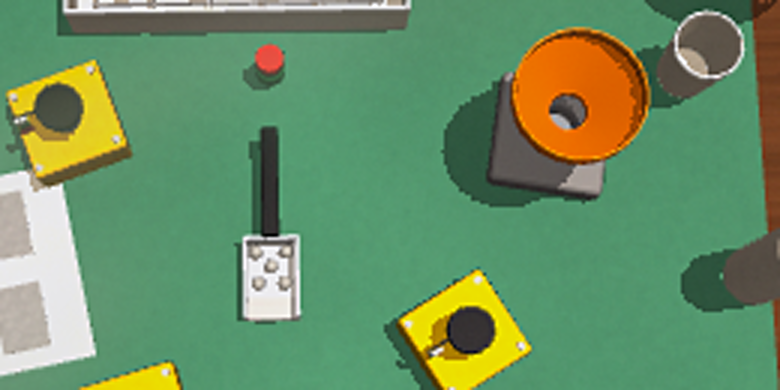

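View pics/cs.png

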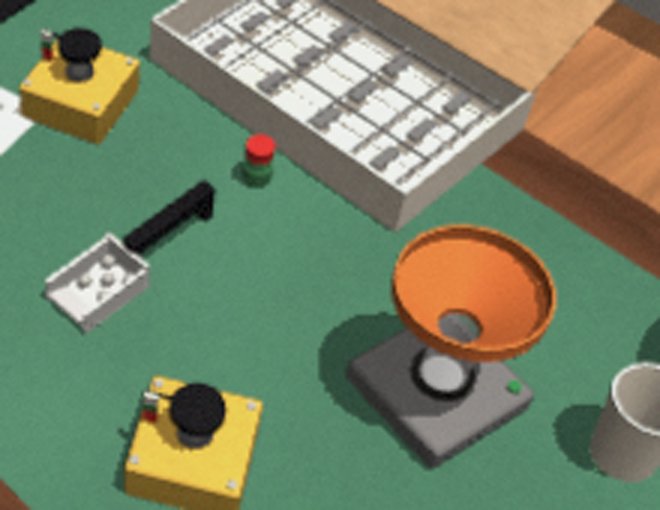

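```bash
python3 - <<'E'
from h import *
import pickle
a,b=pickle.load(open('c0.pkl','rb'))
T=lambda u,v:(180+u/3-.33,115+v/3-.33)
S=lambda u,v:(260+u/3-.33,140+v/3-.33)
def p(n,uv,z): print(n,onz(a,*uv,z).round(4))
p('handle end',T(269,128),.046);p('handle root',T(270,235),.046)
for q in((244,236),(298,236),(240,318),(300,318)): p('bowl',T(*q),.030 if q[1]<300 else .02)
# scoop side
print('side handle end',onz(b,*S(205,184),.046).round(4),'root',onz(b,*S(133,246),.046).round(4))
for c,lo in((a,'top'),(b,'side')):
    h=cv2.cvtColor(c['frame'],cv2.COLOR_RGB2HSV); m=cv2.inRange(h,(4,190,90),(18,255,255))
    x0,x1,y0,y1=(340,405,115,180) if lo=='top' else (385,450,210,265)
    mm=np.zeros_like(m);mm[y0:y1,x0:x1]=m[y0:y1,x0:x1]
    cs,_=cv2.findContours(mm,cv2.RETR_EXTERNAL,cv2.CHAIN_APPROX_NONE); k=max(cs,key=cv2.contourArea)
    P=np.array([onz(c,u,v,.166)[:2] for u,v in k[:,0]]).astype(np.float32)
    (ce,r)=cv2.minEnclosingCircle(P); print('funnel',lo,ce,r)
print('plunger top view',onz(a,*T(59,108),.092).round(4),'side',onz(b,*S(80,44),.092).round(4), tri(a,T(59,108),b,S(80,44)))
print('scale top', onz(a,*T(22,120),.09).round(4), onz(b,*S(46,33),.09).round(4))
print('jar',onz(a,269.3,133.8,.052))
E
```

```text
handle end [0.6033 0.0162 0.046 ]
handle root [0.4904 0.0167 0.046 ]
bowl [0.4929 0.0439 0.03  ]
bowl [ 0.492 -0.012  0.03 ]
bowl [0.4086 0.0494 0.02  ]
bowl [ 0.4076 -0.0127  0.02  ]
side handle end [0.601 0.021 0.046] root [0.4918 0.0114 0.046 ]
funnel top (0.5971828103065491, -0.28040602803230286) 0.06613249331712723
funnel side (0.5996608138084412, -0.279628187417984) 0.06162731721997261
plunger top view [0.6138 0.2245 0.092 ] side [0.6155 0.2247 0.092 ] (array([0.61391695, 0.22384335, 0.09335108]), np.float64(0.0013297810688129381))
scale top [0.6025 0.2615 0.09  ] [0.6021 0.2645 0.09  ]
jar [0.67718941 0.01515649 0.052     ]
```

```bash
cat >> h.py <<'E'
from scipy.spatial.transform import Rotation as Ro
def Rm(e): return Ro.from_euler('xyz',e,degrees=True).as_matrix()
def st():
    o=env.get_obs(); return o,np.array(o['tool_pos']),Rm(o['tool_rot'])
def go(pos,ax,az):
    """shift(units in current tool frame), rotvec units to have tool x=ax, z=az"""
    o,p,R=st(); ax=np.array(ax,float);ax/=np.linalg.norm(ax);az=np.array(az,float);az-=ax*(az@ax);az/=np.linalg.norm(az)
    G=np.c_[ax,np.cross(az,ax),az]
    w=Ro.from_matrix(R.T@G).as_rotvec(degrees=True)
    print('p',p.round(4),'shift units(tool)',(R.T@(np.array(pos)-p)/.04).round(3),'turn units',(w/120).round(4),'deg',w.round(2)); print(R.round(3),'F',o['force'].round(2),'t',o['time_s'],'w',round(o['grip_width'],4),'q',np.round(o['qpos'],1))
E
python3 - <<'E'
from h import *
go([.5455,.0165,.12],[0,0,-1],[0,1,0])
go([.5455,.0165,.12],[0,0,-1],[0,-1,0])
E
```

```text
p [0.1468 0.6327 0.2216] shift units(tool) [  2.562 -13.19  -12.752] turn units [-0.1088 -0.0008 -0.    ] deg [-13.05  -0.1   -0.  ]
[[-0.    -0.974  0.226]
 [-0.002  0.226  0.974]
 [-1.    -0.    -0.002]] F [-0.16  0.65  0.29] t 0.1 w 0.0869 q [-76.1  18.4  -4.   83.2   1.3  78.5  -3.3]
p [0.1468 0.6327 0.2216] shift units(tool) [  2.562 -13.19  -12.752] turn units [ 1.3912e+00 -1.0000e-04  1.2000e-03] deg [ 1.6695e+02 -1.0000e-02  1.4000e-01]
[[-0.    -0.974  0.226]
 [-0.002  0.226  0.974]
 [-1.    -0.    -0.002]] F [-0.16  0.65  0.29] t 0.1 w 0.0869 q [-76.1  18.4  -4.   83.2   1.3  78.5  -3.3]
```

>>> {"fn": "drive_tool", "kwargs": {"increments": [[[0,-0.3,-0.3],[0,0,0]],[[0,-0.68,-0.66],[0,0,0]],[[0,-0.68,-0.66],[0,0,0]],[[0,-0.68,-0.66],[0,0,0]],[[0,-0.68,-0.66],[0,0,0]],[[0,-0.68,-0.66],[0,0,0]],[[0,-0.68,-0.66],[0,0,0]],[[0,-0.68,-0.66],[0,0,0]],[[0,-0.68,-0.66],[0,0,0]],[[0,-0.68,-0.66],[0,0,0]]], "hand": 0.2, "squeeze": 50}}

```text
time_s: 1.1
tool_pos: [0.3411, 0.3304, 0.2223]
tool_rot: [123.3, 90.0, -159.7]
force: [-0.6, -0.6, -0.1]
grip_width: 0.0523
```

>>> {"fn": "drive_tool", "kwargs": {"increments": [[[0,-0.68,-0.66],[0,0,0]],[[0,-0.68,-0.66],[0,0,0]],[[0,-0.68,-0.66],[0,0,0]],[[0,-0.68,-0.66],[0,0,0]],[[0,-0.68,-0.66],[0,0,0]],[[0,-0.68,-0.66],[0,0,0]],[[0,-0.68,-0.66],[0,0,0]],[[0.5,-0.68,-0.66],[0,0,0]],[[0.5,-0.68,-0.66],[-0.05,0,0]],[[0.5,-0.4,-0.3],[-0.06,0,0]]]}}

```text
time_s: 2.1
tool_pos: [0.5407, 0.0274, 0.162]
tool_rot: [-149.7, 89.9, -59.6]
force: [-0.4, 0.4, 0.5]
grip_width: 0.0518
```

```bash
python3 - <<'E'
from h import *
go([.5455,.0165,.0175],[0,0,-1],[0,1,0])
E
```

```text
p [0.5407 0.0274 0.162 ] shift units(tool) [ 3.612 -0.116 -0.268] turn units [ 0.0014 -0.0007  0.0004] deg [ 0.17 -0.08  0.05]
[[ 0.001 -1.    -0.003]
 [-0.001 -0.003  1.   ]
 [-1.    -0.001 -0.001]] F [-0.36  0.37  0.53] t 2.1 w 0.0518 q [-35.4   7.8  32.3 104.4  -4.4  69.   88.4]
```

>>> {"fn": "drive_tool", "kwargs": {"increments": [[[0,0,0],[0,0,0]],[[0,0,0],[0,0,0]]]}}

```text
time_s: 2.3
tool_pos: [0.5392, 0.0315, 0.1619]
tool_rot: [97.8, 89.9, -172.2]
force: [1.1, 0.7, 0.6]
grip_width: 0.0522
```

```bash
python3 - <<'E'
from h import *
go([.5455,.0165,.0175],[0,0,-1],[0,1,0])
a=snap('top','t1');b=snap('side','s1')
f=np.hstack([a['frame'][110:260,190:350],b['frame'][110:260,230:390]]);cv2.imwrite('pics/g1.png',cv2.cvtColor(cv2.resize(f,None,fx=2.5,fy=2.5),cv2.COLOR_RGB2BGR))
E
```

```text
p [0.5392 0.0315 0.1619] shift units(tool) [ 3.611 -0.163 -0.374] turn units [ 0.0001 -0.0001 -0.0009] deg [ 0.01 -0.02 -0.11]
[[-0.002 -1.    -0.   ]
 [-0.    -0.     1.   ]
 [-1.     0.002 -0.   ]] F [1.05 0.74 0.62] t 2.3 w 0.0522 q [-35.6   7.7  32.1 104.4  -4.4  69.2  87.8]
```

View pics/g1.png

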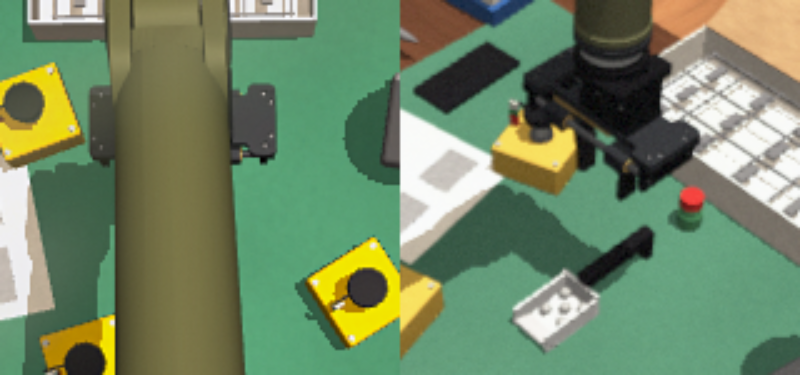

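The gripper hovers over the handle with its jaws across it. Descending now.

>>> {"fn": "drive_tool", "kwargs": {"increments": [[[0.4,-0.16,-0.37],[0,0,0]],[[0.7,0,0],[0,0,0]],[[0.7,0,0],[0,0,0]],[[0.7,0,0],[0,0,0]],[[0.5,0,0],[0,0,0]],[[0.3,0,0],[0,0,0]],[[0.2,0,0],[0,0,0]],[[0.1,0,0],[0,0,0]],[[0,0,0],[0,0,0]]]}}

```text
time_s: 3.3
tool_pos: [0.5466, 0.017, 0.0189]
tool_rot: [-62.7, 90.0, 27.5]
force: [-0.1, -0.3, 0.2]
grip_width: 0.0521
```

```bash
python3 - <<'E'
from h import *
go([.5455,.0165,.0175],[0,0,-1],[0,1,0])
b=snap('side','s2')
f=b['frame'][110:260,230:390];cv2.imwrite('pics/g2.png',cv2.cvtColor(cv2.resize(f,None,fx=4,fy=4),cv2.COLOR_RGB2BGR))
E
```

```text
p [0.5466 0.017  0.0189] shift units(tool) [ 0.036  0.028 -0.012] turn units [0.0013 0.0002 0.0003] deg [0.16 0.02 0.04]
[[ 0.001 -1.    -0.003]
 [ 0.    -0.003  1.   ]
 [-1.    -0.001  0.   ]] F [-0.05 -0.29  0.22] t 3.3 w 0.0521 q [-31.5  18.8  31.  111.1 -11.9  53.3  95.4]
```

View pics/g2.png

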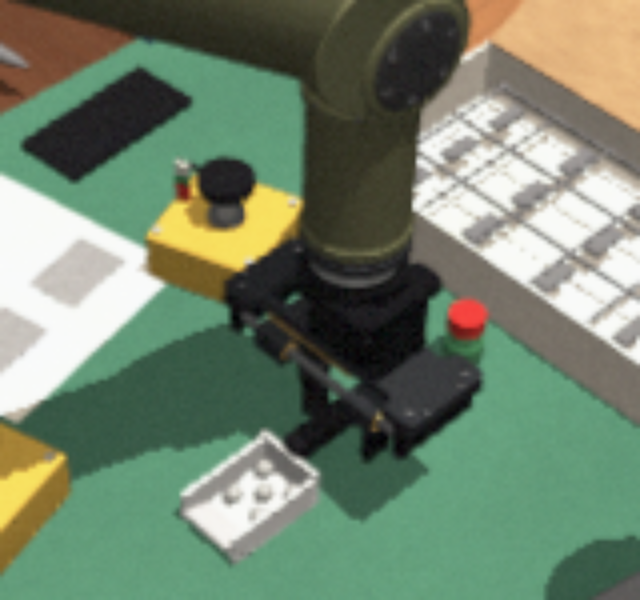

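The fingers straddle the handle. Closing.

>>> {"fn": "drive_tool", "kwargs": {"increments": [[[0,0,0],[0,0,0]],[[0,0,0],[0,0,0]],[[0,0,0],[0,0,0]],[[0,0,0],[0,0,0]],[[0,0,0],[0,0,0]]], "hand": -1, "squeeze": 50}}

```text
time_s: 3.85
tool_pos: [0.5464, 0.0168, 0.0187]
tool_rot: [-46.2, 90.0, 43.9]
force: [0.8, 1.2, 0.8]
grip_width: 0.0201
```

>>> {"fn": "drive_tool", "kwargs": {"increments": [[[0,0,0],[0,0,0]],[[0,0,0],[0,0,0]],[[-0.1,0,0],[0,0,0]],[[-0.2,0,0],[0,0,0]],[[-0.3,0,0],[0,0,0]],[[-0.4,0,0],[0,0,0]],[[-0.4,0,0],[0,0,0]],[[-0.3,0,0],[0,0,0]],[[-0.2,0,0],[0,0,0]]]}}

```text
time_s: 4.75
tool_pos: [0.547, 0.0166, 0.0963]
tool_rot: [-73.4, 89.9, 16.7]
force: [-0.0, 0.2, -1.8]
grip_width: 0.0174
```

```bash
python3 - <<'E'
from h import *
go([.5455,.0165,.22],[0,0,-1],[0,1,0])
b=snap('side','s3')
f=b['frame'][90:260,230:400];cv2.imwrite('pics/g3.png',cv2.cvtColor(cv2.resize(f,None,fx=3.5,fy=3.5),cv2.COLOR_RGB2BGR))
E
```

```text
p [0.547  0.0166 0.0963] shift units(tool) [-3.093e+00  3.000e-02 -2.000e-03] turn units [0.0012 0.0003 0.0009] deg [0.14 0.03 0.11]
[[ 0.002 -1.    -0.002]
 [ 0.001 -0.002  1.   ]
 [-1.    -0.002  0.001]] F [-0.04  0.18 -1.82] t 4.75 w 0.0174 q [-33.5  12.6  32.5 107.7  -7.7  61.7  92.2]
```

View pics/g3.png

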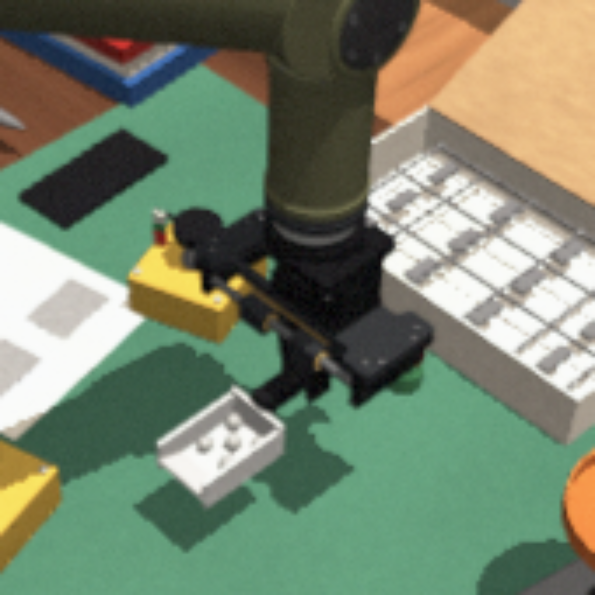

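>>> {"fn": "drive_tool", "kwargs": {"increments": [[[-0.15,0,0],[0.01,0,0]],[[-0.3,0,0],[0.02,0,0]],[[-0.4,0,0],[0.03,0,0]],[[-0.45,0,0],[0.03,0,0]],[[-0.45,0,0],[0.03,0,0]],[[-0.45,0,0],[0.03,0,0]],[[-0.4,0,0],[0.03,0,0]],[[-0.25,0,0],[0.02,0,0]],[[-0.1,0,0],[0.01,0,0]]]}}

```text
time_s: 5.7
tool_pos: [0.5465, 0.0166, 0.2133]
tool_rot: [-54.5, 90.0, 10.4]
force: [0.2, -0.4, -0.8]
grip_width: 0.0177
```

```bash
python3 - <<'E'
from h import *
go([.739,-.346,.215],[0,0,-1],[.4241,.9057,0])
E
```

```text
p [0.5465 0.0166 0.2133] shift units(tool) [-0.041 -8.21  -6.161] turn units [-0.0005  0.0002  0.0003] deg [-0.06  0.02  0.03]
[[ 0.001 -0.905  0.425]
 [ 0.     0.425  0.905]
 [-1.    -0.001  0.   ]] F [ 0.24 -0.44 -0.82] t 5.7 w 0.0177 q [-37.4   6.3  35.6  99.9  -3.8  74.9  63.9]
```

>>> {"fn": "drive_tool", "kwargs": {"increments": [[[0,-0.2,-0.15],[0,0,0]],[[0,-0.4,-0.3],[0,0,0]],[[0,-0.55,-0.41],[0,0,0]],[[0,-0.55,-0.41],[0,0,0]],[[0,-0.55,-0.41],[0,0,0]],[[0,-0.55,-0.41],[0,0,0]],[[0,-0.55,-0.41],[0,0,0]],[[0,-0.55,-0.41],[0,0,0]],[[0,-0.55,-0.41],[0,0,0]],[[0,-0.55,-0.41],[0,0,0]]]}}

```text
time_s: 6.7
tool_pos: [0.6642, -0.2049, 0.2108]
tool_rot: [120.0, 89.9, -175.0]
force: [-0.4, 0.5, -1.4]
grip_width: 0.0174
```

>>> {"fn": "drive_tool", "kwargs": {"increments": [[[0,-0.55,-0.41],[0,0,0]],[[0,-0.55,-0.41],[0,0,0]],[[0,-0.55,-0.41],[0,0,0]],[[0,-0.55,-0.41],[0,0,0]],[[0,-0.45,-0.34],[0,0,0]],[[0,-0.3,-0.22],[0,0,0]],[[0,-0.16,-0.12],[0,0,0]],[[0,-0.1,-0.1],[0,0,0]],[[0,0,0],[0,0,0]],[[0,0,0],[0,0,0]]]}}

```text
time_s: 7.7
tool_pos: [0.7396, -0.3445, 0.2125]
tool_rot: [34.4, 90.0, 99.3]
force: [0.3, 0.6, -1.6]
grip_width: 0.0175
```

```bash
python3 - <<'E'
from h import *
go([.739,-.346,.215],[0,0,-1],[.4241,.9057,0])
a=snap('top','t4');b=snap('side','s4')
f=np.hstack([a['frame'][90:240,300:460],b['frame'][160:310,330:490]]);cv2.imwrite('pics/g4.png',cv2.cvtColor(cv2.resize(f,None,fx=2.5,fy=2.5),cv2.COLOR_RGB2BGR))
E
```

```text
p [ 0.7396 -0.3445  0.2125] shift units(tool) [-0.063 -0.001 -0.04 ] turn units [ 0.0007  0.0003 -0.0002] deg [ 0.08  0.04 -0.02]
[[-0.    -0.906  0.423]
 [ 0.001  0.423  0.906]
 [-1.     0.     0.001]] F [ 0.26  0.63 -1.57] t 7.7 w 0.0175 q [  4.9  44.3  38.4  53.5 -25.7  89.2  99.8]
```

View pics/g4.png

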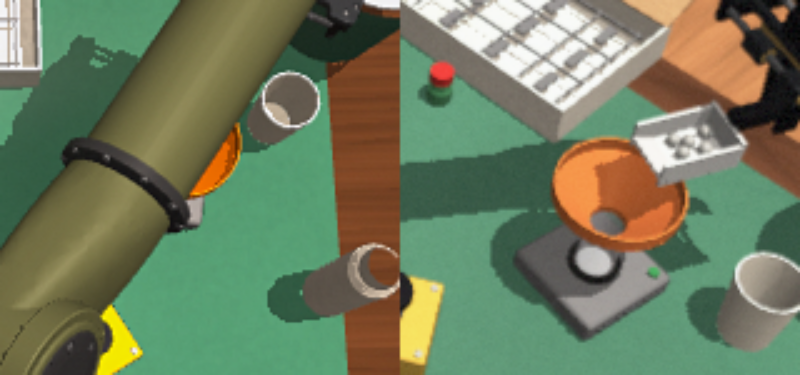

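```bash
python3 - <<'E'
from h import *
import pickle
a,b=pickle.load(open('c0.pkl','rb'))
print(proj(b,[.6116,-.286,.207]), onz(b,430,224,.207))
for s in(-1,1): print(proj(b,[.6116+s*.029*.424,-.286+s*.029*.906,.207]))
f=cv2.imread('pics/s4.png')[200:260,400:470];cv2.imwrite('pics/g5.png',cv2.resize(f,None,fx=8,fy=8,interpolation=cv2.INTER_CUBIC))
E
```

```text
[427.27527998 223.04491254] [ 0.61391137 -0.2921409   0.207     ]
[433.415597   232.15015657]
[421.34945836 214.25773563]
```

View pics/g5.png

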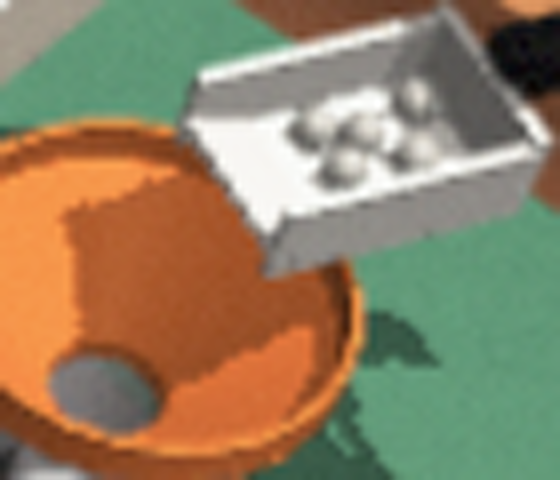

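>>> {"fn": "drive_tool", "kwargs": {"increments": [[[-0.12,0.007,0],[0,0,-0.0167]],[[-0.12,0.007,0],[0,0,-0.0167]],[[-0.12,0.007,0],[0,0,-0.0167]],[[-0.12,0.007,0],[0,0,-0.0167]],[[-0.12,0.007,0],[0,0,-0.0167]],[[-0.12,0.007,0],[0,0,-0.0167]],[[-0.12,0.007,0],[0,0,-0.0167]],[[-0.12,0.007,0],[0,0,-0.0167]],[[-0.12,0.007,0],[0,0,-0.0167]],[[0,0,0],[0,0,0]]]}}

```text
time_s: 8.8
tool_pos: [0.7313, -0.3404, 0.2562]
tool_rot: [-89.6, 71.9, -24.7]
force: [-0.1, 0.2, -0.5]
grip_width: 0.0174
```

```bash
python3 - <<'E'
from h import *
go([.739,-.346,.215],[0,0,-1],[.4241,.9057,0])
o,p,R=st(); print('lip',p+R@[.0057,.1405,0])
b=snap('side','s5')
f=b['frame'][170:290,380:500];cv2.imwrite('pics/g6.png',cv2.cvtColor(cv2.resize(f,None,fx=5,fy=5),cv2.COLOR_RGB2BGR))
E
```

```text
p [ 0.7313 -0.3404  0.2562] shift units(tool) [ 1.052  0.099 -0.047] turn units [0.0006 0.001  0.1508] deg [ 0.07  0.12 18.1 ]
[[ 0.282 -0.861  0.423]
 [-0.13   0.402  0.906]
 [-0.951 -0.311  0.002]] F [-0.14  0.2  -0.5 ] t 8.8 w 0.0174 q [ -6.1  27.3  42.   76.3 -21.5  65.3 100.8]
lip [ 0.61193219 -0.28466681  0.20716119]
```

View pics/g6.png

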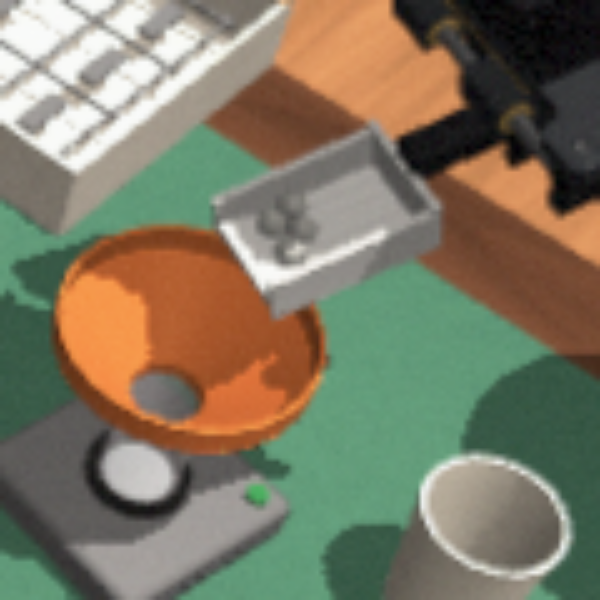

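The balls have gathered on the front ramp at 18° of tilt and the lip is over the funnel. Tilting further.

>>> {"fn": "drive_tool", "kwargs": {"increments": [[[-0.12,0.007,0],[0,0,-0.0167]],[[-0.12,0.007,0],[0,0,-0.0167]],[[-0.12,0.007,0],[0,0,-0.0167]],[[-0.12,0.007,0],[0,0,-0.0167]],[[-0.12,0.007,0],[0,0,-0.0167]],[[-0.12,0.007,0],[0,0,-0.0167]],[[-0.12,0.007,0],[0,0,-0.0167]],[[-0.12,0.007,0],[0,0,-0.0167]],[[-0.12,0.007,0],[0,0,-0.0167]],[[-0.12,0.007,0],[0,0,-0.0167]]]}}

```text
time_s: 9.85
tool_pos: [0.71, -0.3312, 0.2964]
tool_rot: [-90.0, 51.9, -25.0]
force: [0.2, 0.4, 0.3]
grip_width: 0.0178
```

>>> {"fn": "drive_tool", "kwargs": {"increments": [[[-0.12,0.007,0],[0,0,-0.0167]],[[-0.12,0.007,0],[0,0,-0.0167]],[[-0.12,0.007,0],[0,0,-0.0167]],[[-0.12,0.007,0],[0,0,-0.0167]],[[-0.12,0.007,0],[0,0,-0.0167]],[[-0.12,0.007,0],[0,0,-0.0167]],[[-0.12,0.007,0],[0,0,-0.0167]],[[-0.12,0.007,0],[0,0,-0.0167]],[[0,0,0],[0,0,0]],[[0,0,0],[0,0,0]]]}}

```text
time_s: 10.85
tool_pos: [0.6839, -0.3197, 0.3217]
tool_rot: [-90.0, 35.9, -25.1]
force: [-1.0, 0.7, -1.1]
grip_width: 0.018
```

```bash
python3 - <<'E'
from h import *
go([.739,-.346,.215],[0,0,-1],[.4241,.9057,0])
o,p,R=st(); print('lip',p+R@[.0057,.1405,0])
b=snap('side','s6')
f=b['frame'][150:290,370:510];cv2.imwrite('pics/g7.png',cv2.cvtColor(cv2.resize(f,None,fx=4.2,fy=4.2),cv2.COLOR_RGB2BGR))
E
```

```text
p [ 0.6839 -0.3197  0.3217] shift units(tool) [ 2.801  1.263 -0.01 ] turn units [-0.      0.      0.4505] deg [-1.000e-02  0.000e+00  5.406e+01]
[[ 0.733 -0.532  0.424]
 [-0.343  0.249  0.906]
 [-0.587 -0.81   0.   ]] F [-1.03  0.74 -1.12] t 10.85 w 0.018 q [-21.4  -6.1  41.1 114.7  23.8  17.   67.2]
lip [ 0.61338981 -0.28672116  0.20456544]
```

View pics/g7.png

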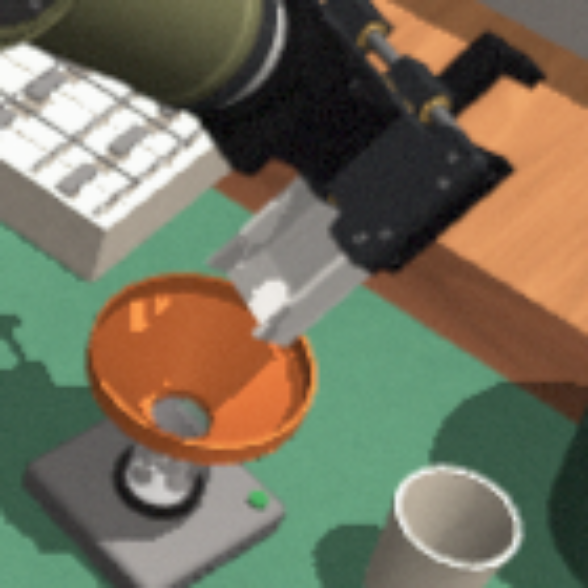

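The bowl is empty and balls are visible in the tube at crop (165,480). Zooming in to count them.

```bash
python3 - <<'E'
from h import *
f=cv2.imread('pics/s6.png')[235:290,385:440];cv2.imwrite('pics/g8.png',cv2.resize(f,None,fx=11,fy=11,interpolation=cv2.INTER_CUBIC))
E
```

```text
(no output)
```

View pics/g8.png

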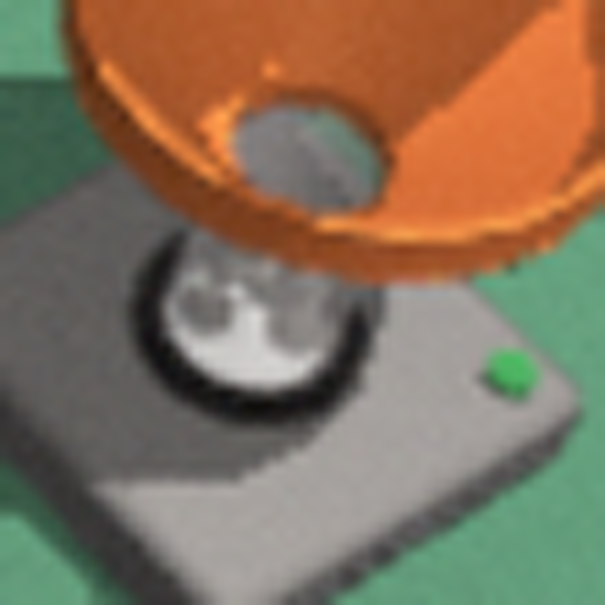

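>>> {"fn": "drive_tool", "kwargs": {"increments": [[[0.12,0,0],[0,0,0.0167]],[[0.245,0,0],[0,0,0.0333]],[[0.245,0,0],[0,0,0.0333]],[[0.245,0,0],[0,0,0.0333]],[[0.245,0,0],[0,0,0.0333]],[[0.245,0,0],[0,0,0.0333]],[[0.245,0,0],[0,0,0.0333]],[[0.245,0,0],[0,0,0.0333]],[[0.245,0,0],[0,0,0.0333]],[[0.245,0,0],[0,0,0.0333]]]}}

```text
time_s: 11.9
tool_pos: [0.7357, -0.3417, 0.2484]
tool_rot: [-90.0, 74.0, -24.9]
force: [0.9, 0.1, -0.4]
grip_width: 0.0181
```

>>> {"fn": "drive_tool", "kwargs": {"increments": [[[0.245,0,0],[0,0,0.0333]],[[0.245,0,0],[0,0,0.0333]],[[0.245,0,0],[0,0,0.0333]],[[0.245,0,0],[0,0,0.0333]],[[0,0,0],[0,0,0]],[[0,0,0],[0,0,0]]]}}

```text
time_s: 12.5
tool_pos: [0.7409, -0.3454, 0.2089]
tool_rot: [-104.3, 89.8, -39.2]
force: [0.5, -1.0, -0.7]
grip_width: 0.0174
```

```bash
python3 - <<'E'
from h import *
go([.5465,.0168,.215],[0,0,-1],[.4241,.9057,0])
E
```

```text
p [ 0.7409 -0.3454  0.2089] shift units(tool) [-0.181  8.227  6.158] turn units [ 0.001  -0.0003  0.0013] deg [ 0.12 -0.04  0.16]
[[ 0.002 -0.907  0.422]
 [-0.002  0.422  0.907]
 [-1.    -0.003 -0.001]] F [ 0.49 -0.98 -0.66] t 12.5 w 0.0174 q [  3.   45.5  42.7  53.9 -28.9  89.3 101.3]
```

>>> {"fn": "drive_tool", "kwargs": {"increments": [[[-0.1,0.2,0.15],[0,0,0]],[[-0.1,0.4,0.3],[0,0,0]],[[0,0.6,0.45],[0,0,0]],[[0,0.7,0.52],[0,0,0]],[[0,0.7,0.52],[0,0,0]],[[0,0.7,0.52],[0,0,0]],[[0,0.7,0.52],[0,0,0]],[[0,0.7,0.52],[0,0,0]],[[0,0.7,0.52],[0,0,0]],[[0,0.7,0.52],[0,0,0]]]}}

```text
time_s: 13.5
tool_pos: [0.5945, -0.0753, 0.2188]
tool_rot: [-42.5, 89.7, 22.5]
force: [0.1, -0.5, -1.4]
grip_width: 0.0172
```

>>> {"fn": "drive_tool", "kwargs": {"increments": [[[0.1,0.7,0.52],[0,0,0]],[[0.2,0.6,0.45],[0,0,0]],[[0.4,0.4,0.35],[0,0,0]],[[0.6,0.3,0.2],[0,0,0]],[[0.7,0.13,0.08],[0,0,0]],[[0.7,0,0],[0,0,0]],[[0.7,0,0],[0,0,0]],[[0.4,0,0],[0,0,0]],[[0.2,0,0],[0,0,0]],[[0,0,0],[0,0,0]]]}}

```text
time_s: 14.5
tool_pos: [0.5458, 0.0166, 0.0574]
tool_rot: [-73.5, 89.9, -8.5]
force: [-0.6, -0.9, -1.2]
grip_width: 0.0175
```

```bash
python3 - <<'E'
from h import *
go([.5465,.0168,.0187],[0,0,-1],[.4241,.9057,0])
a=snap('top','t7');b=snap('side','s7')
f=np.hstack([a['frame'][90:240,230:430],b['frame'][140:290,270:430]]);cv2.imwrite('pics/g9.png',cv2.cvtColor(cv2.resize(f,None,fx=2.2,fy=2.2),cv2.COLOR_RGB2BGR))
E
```

```text
p [0.5458 0.0166 0.0574] shift units(tool) [ 0.966 -0.011  0.011] turn units [0.0005 0.0003 0.0011] deg [0.06 0.04 0.14]
[[ 0.002 -0.906  0.423]
 [-0.     0.423  0.906]
 [-1.    -0.002  0.001]] F [-0.6  -0.94 -1.16] t 14.5 w 0.0175 q [-42.2  17.3  43.2 110.  -13.9  57.8  72.1]
```

View pics/g9.png

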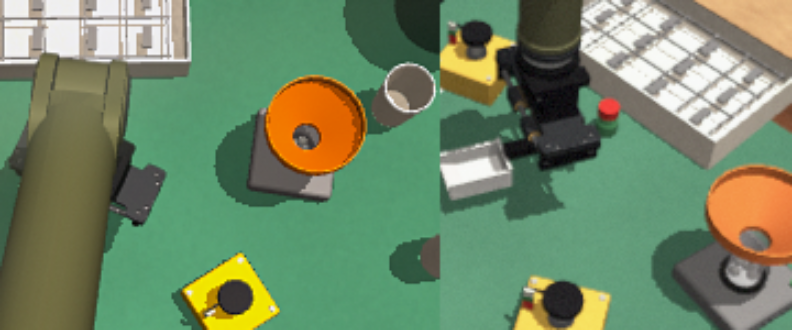

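The bowl is empty and no balls are caught in the funnel or lying loose on the table. Lowering.

>>> {"fn": "drive_tool", "kwargs": {"increments": [[[0.2,0,0],[0,0,0]],[[0.3,0,0],[0,0,0]],[[0.2,0,0],[0,0,0]],[[0.1,0,0],[0,0,0]],[[0.08,0,0],[0,0,0]],[[0.05,0,0],[0,0,0]],[[0,0,0],[0,0,0]]]}}

```text
time_s: 15.3
tool_pos: [0.5463, 0.0162, 0.0198]
tool_rot: [-94.7, 89.9, -29.7]
force: [-0.2, -0.1, -1.0]
grip_width: 0.0176
```

```bash
python3 - <<'E'
from h import *
go([.5465,.0168,.0187],[0,0,-1],[.4241,.9057,0])
b=snap('side','s8')
f=b['frame'][130:260,240:380];cv2.imwrite('pics/g10.png',cv2.cvtColor(cv2.resize(f,None,fx=4.5,fy=4.5),cv2.COLOR_RGB2BGR))
E
```

```text
p [0.5463 0.0162 0.0198] shift units(tool) [0.028 0.002 0.017] turn units [ 0.0003 -0.0001  0.0012] deg [ 0.04 -0.01  0.15]
[[ 0.002 -0.906  0.423]
 [-0.001  0.423  0.906]
 [-1.    -0.003 -0.   ]] F [-0.19 -0.15 -1.01] t 15.3 w 0.0176 q [-40.5  20.7  41.7 111.4 -16.8  53.9  74.3]
```

View pics/g10.png

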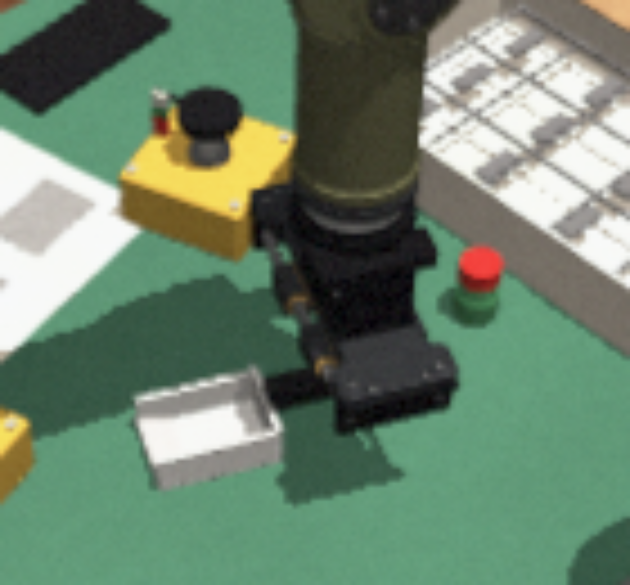

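>>> {"fn": "drive_tool", "kwargs": {"increments": [[[0.03,0,0],[0,0,0]],[[0.01,0,0],[0,0,0]],[[0,0,0],[0,0,0]]]}}

```text
time_s: 15.65
tool_pos: [0.5467, 0.0162, 0.0187]
tool_rot: [-81.0, 89.8, -16.0]
force: [0.0, 0.7, -0.3]
grip_width: 0.0176
```

>>> {"fn": "drive_tool", "kwargs": {"increments": [[[0,0,0],[0,0,0]],[[0,0,0],[0,0,0]],[[0,0,0],[0,0,0]],[[0,0,0],[0,0,0]],[[0,0,0],[0,0,0]]], "hand": 0}}

```text
time_s: 16.15
tool_pos: [0.5464, 0.0162, 0.0184]
tool_rot: [-88.2, 89.8, -23.3]
force: [0.2, -0.1, 0.7]
grip_width: 0.0421
```

>>> {"fn": "drive_tool", "kwargs": {"increments": [[[-0.2,0,0],[0,0,0]],[[-0.4,0,0],[0,0,0]],[[-0.7,0,0],[0,0,0]],[[-0.9,0,0],[0,0,0]],[[-0.9,0,0],[0,0,0]],[[-0.7,0,0],[0,0,0]],[[-0.4,0,0],[0,0,0]],[[-0.2,0,0],[0,0,0]],[[0,0,0],[0,0,0]]]}}

```text
time_s: 17.05
tool_pos: [0.5467, 0.0163, 0.1961]
tool_rot: [-64.3, 89.7, 0.6]
force: [0.9, -0.2, 0.2]
grip_width: 0.0435
```

```bash
python3 - <<'E'
from h import *
go([.6145,.2245,.2],[0,0,-1],[.4241,.9057,0])
b=snap('side','s9')
f=b['frame'][110:290,240:440];cv2.imwrite('pics/g11.png',cv2.cvtColor(cv2.resize(f,None,fx=3.3,fy=3.3),cv2.COLOR_RGB2BGR))
E
```

```text
p [0.5467 0.0163 0.1961] shift units(tool) [-0.087  0.668  5.432] turn units [0.0003 0.0011 0.0023] deg [0.03 0.13 0.27]
[[ 0.005 -0.906  0.424]
 [ 0.     0.424  0.906]
 [-1.    -0.005  0.002]] F [ 0.88 -0.15  0.19] t 17.05 w 0.0435 q [-46.4   7.6  45.8 101.7  -5.7  72.8  65.7]
```

View pics/g11.png

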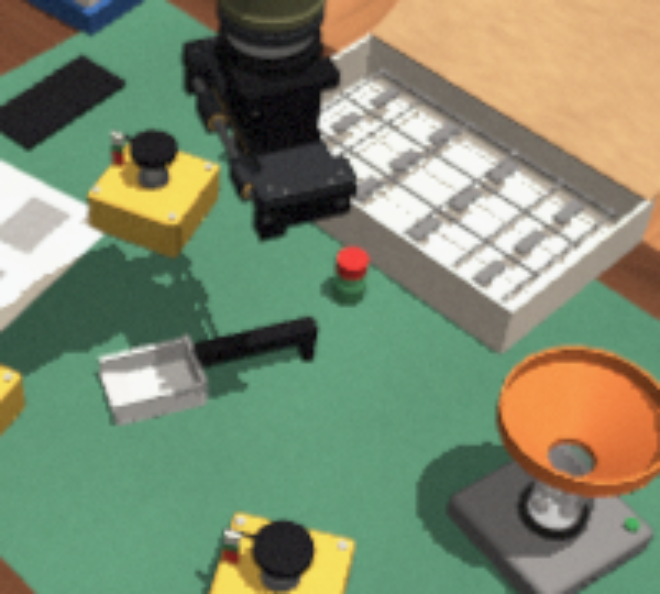

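The scoop stands upright and released. Moving over the left box's plunger with the fingers closed.

>>> {"fn": "drive_tool", "kwargs": {"increments": [[[0,0.03,0.2],[0,0,0]],[[0,0.05,0.5],[0,0,0]],[[0,0.09,0.7],[0,0,0]],[[0,0.09,0.7],[0,0,0]],[[0,0.09,0.7],[0,0,0]],[[0,0.09,0.7],[0,0,0]],[[0,0.09,0.7],[0,0,0]],[[0,0.08,0.6],[0,0,0]],[[0,0.05,0.4],[0,0,0]],[[0,0,0.2],[0,0,0]]], "hand": -1, "squeeze": 20}}

```text
time_s: 18.1
tool_pos: [0.613, 0.2265, 0.1929]
tool_rot: [-132.9, 89.9, -67.8]
force: [-0.3, -0.5, -0.3]
grip_width: 0.0002
```

>>> {"fn": "drive_tool", "kwargs": {"increments": [[[0.5,0,0],[0,0,0]],[[0.6,0,0],[0,0,0]],[[0.5,0,0],[0,0,0]],[[0.3,0,0],[0,0,0]],[[0,0,0],[0,0,0]],[[0,0,0],[0,0,0]]]}}

```text
time_s: 18.7
tool_pos: [0.6141, 0.2229, 0.119]
tool_rot: [-84.5, 89.8, -19.6]
force: [-0.1, -0.3, -0.8]
grip_width: 0.0004
```

```bash
python3 - <<'E'
from h import *
go([.6145,.2245,.095],[0,0,-1],[.4241,.9057,0])
a=snap('top','t10');b=snap('side','s10')
f=np.hstack([a['frame'][90:270,150:400],b['frame'][100:280,230:430]]);cv2.imwrite('pics/g12.png',cv2.cvtColor(cv2.resize(f,None,fx=1.75,fy=1.75),cv2.COLOR_RGB2BGR))
f=b['frame'][130:200,250:320];cv2.imwrite('pics/g13.png',cv2.cvtColor(cv2.resize(f,None,fx=8,fy=8),cv2.COLOR_RGB2BGR))
E
```

```text
p [0.6141 0.2229 0.119 ] shift units(tool) [0.599 0.009 0.04 ] turn units [0.0001 0.0001 0.0015] deg [0.01 0.02 0.19]
[[ 0.003 -0.906  0.424]
 [-0.001  0.424  0.906]
 [-1.    -0.003  0.   ]] F [-0.07 -0.29 -0.84] t 18.7 w 0.0004 q [-51.4  25.8  38.   91.2 -16.6  68.6  54.8]
```

View pics/g12.png

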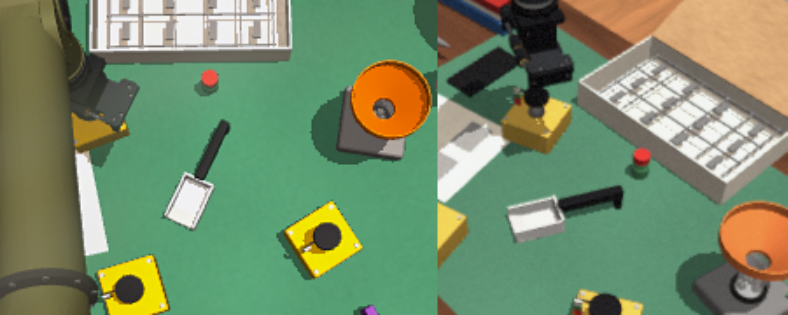

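View pics/g13.png

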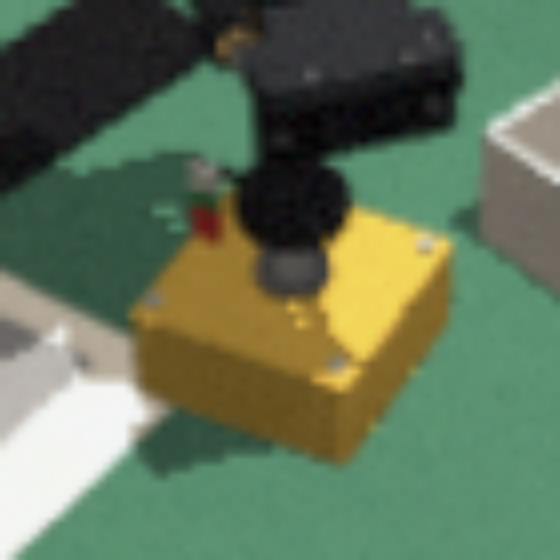

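The fingers are above the plunger. Before pressing, I'll check the tube contents and look for stray balls.

```bash
python3 - <<'E'
from h import *
A=cv2.imread('pics/t10.png')[120:185,340:405];B=cv2.imread('pics/s10.png')[230:285,385:440]
cv2.imwrite('pics/g14.png',np.hstack([cv2.resize(x,(400,400),interpolation=cv2.INTER_CUBIC) for x in(A[15:45,15:45],B)]))
E
```

```text
(no output)
```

View pics/g14.png

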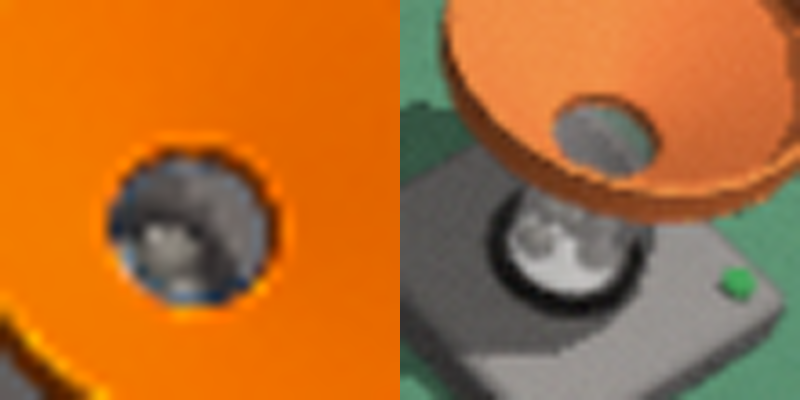

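View pics/s10.png

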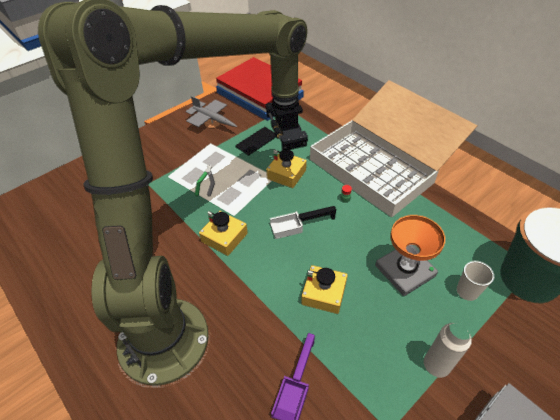

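No stray balls on the table, several visible in the tube, and the funnel is clear. The exact count can't be resolved. Pressing in stages.

>>> {"fn": "drive_tool", "kwargs": {"increments": [[[0.2,0,0.03],[0,0,0]],[[0.2,0,0],[0,0,0]],[[0.15,0,0],[0,0,0]],[[0.1,0,0],[0,0,0]],[[0.05,0,0],[0,0,0]],[[0.05,0,0],[0,0,0]],[[0,0,0],[0,0,0]],[[0,0,0],[0,0,0]]]}}

```text
time_s: 19.6
tool_pos: [0.6142, 0.2243, 0.0887]
tool_rot: [-83.3, 89.8, -18.4]
force: [-2.1, -0.7, 1.6]
grip_width: 0.0006
```

>>> {"fn": "drive_tool", "kwargs": {"increments": [[[0.05,0,0],[0,0,0]],[[0.05,0,0],[0,0,0]],[[0.03,0,0],[0,0,0]],[[0,0,0],[0,0,0]],[[0,0,0],[0,0,0]]]}}

```text
time_s: 20.1
tool_pos: [0.6145, 0.2243, 0.0834]
tool_rot: [-81.6, 89.8, -16.7]
force: [-1.7, 0.2, 4.3]
grip_width: 0.0005
```

>>> {"fn": "drive_tool", "kwargs": {"increments": [[[0.04,0,0],[0,0,0]],[[0.04,0,0],[0,0,0]],[[0.02,0,0],[0,0,0]],[[0,0,0],[0,0,0]],[[0,0,0],[0,0,0]]]}}

```text
time_s: 20.6
tool_pos: [0.6145, 0.2243, 0.0794]
tool_rot: [-80.5, 89.8, -15.5]
force: [-2.1, -1.4, 5.2]
grip_width: 0.0002
```

```bash
python3 - <<'E'
from h import *
o,p,R=st();print(p,o['force'])
b=snap('side','s11')
f=b['frame'][135:185,255:315];cv2.imwrite('pics/g15.png',cv2.cvtColor(cv2.resize(f,None,fx=12,fy=12,interpolation=cv2.INTER_CUBIC),cv2.COLOR_RGB2BGR))
E
```

```text
[0.61452042 0.22429501 0.07940484] [-2.12137345 -1.42708964  5.21696474]
```

View pics/g15.png

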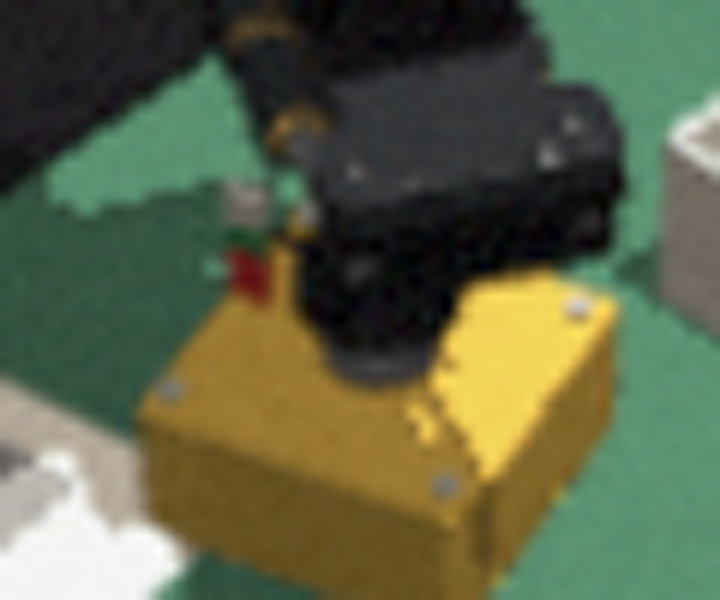

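The travel is 12.6 mm at about 5.2 N, and the pointer sits at the green band at crop (250,235). Holding.

>>> {"fn": "drive_tool", "kwargs": {"increments": [[[0,0,0],[0,0,0]],[[0,0,0],[0,0,0]],[[0,0,0],[0,0,0]],[[0,0,0],[0,0,0]],[[0,0,0],[0,0,0]],[[0,0,0],[0,0,0]],[[0,0,0],[0,0,0]],[[0,0,0],[0,0,0]],[[0,0,0],[0,0,0]],[[0,0,0],[0,0,0]]]}}

```text
time_s: 21.65
tool_pos: [0.6145, 0.2243, 0.0795]
tool_rot: [-80.0, 89.8, -15.0]
force: [-1.6, -0.3, 5.2]
grip_width: 0.0004
```

>>> {"fn": "drive_tool", "kwargs": {"increments": [[[0,0,0],[0,0,0]],[[0,0,0],[0,0,0]],[[0,0,0],[0,0,0]],[[0,0,0],[0,0,0]],[[0,0,0],[0,0,0]]]}}

```text
time_s: 22.15
tool_pos: [0.6145, 0.2243, 0.0794]
tool_rot: [-81.5, 89.8, -16.6]
force: [-1.1, -0.3, 5.8]
grip_width: 0.0006
```

```bash
python3 - <<'E'
from h import *
o,p,R=st();print(p,o['force'])
print(env.sign_off())
E
```

```text
[0.61450563 0.22426496 0.07943009] [-1.10229928 -0.30663118  5.81892427]
the job is handed in; nothing more can be done
None
```

I poured the balls through the funnel, set the scoop back down upright and let go of it. I then pressed the plunger on the leftmost yellow box and handed the job in at about 22 s, still holding it in the green.

- **Plunger:** before hand-in I held it for over 1.5 s. The last reading was fingertip height 79.4 mm, about 12.6 mm of travel, with 5.2–5.8 N of push. The pointer was level with the green band in the side camera.
- **Balls:** the scoop and funnel were empty, and no stray balls were in view. Several balls were visible in the tube, but the pictures were too coarse to count all five.
- **Scoop and bystanders:** the scoop looked upright in the pictures after release. The arm passed clear of all the bystanders, and I saw none displaced.

No check failed or disagreed with another.

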